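# Find the high spot of a pump's eccentric shaft with a dial gauge

## Task

Lift the eccentric shaft off its blue rest and lay it gently in the two V supports of the run-out fixture, crank on the same side as before, while the gauge is still drawn back. Then slide the gauge fully home so that its plunger bears on the brass ring. Turn the shaft to where the gauge reads lowest, then on to where it reads highest, and leave it there with everything let go and the other things on the bench undisturbed.

Things in the scene. Friction and masses are not known exactly. Their poses are not given: they have to be found in the camera images.
- sleeve (a point): Point on the loose shaft's axis, mid blue gripping sleeve (28 mm thick, 44 mm long, near the centre of mass). y runs along the shaft to the crank. The two bearing places for the V supports are at y = -82 and +58 mm from here, the middle of the brass ring at -47, the crank arm (6 mm thick, reaching 49 mm either side of the axis) at +76; shaft ends at -97 and +73.
- crank_pin (a point): Point on the axis of the shaft's black crank handle, a round grip 12 mm thick, parallel to the shaft, 40 mm off its axis, from y = +83 to +143 mm of the sleeve point; this point is at +126, good to pinch from above, fingers closing across it. The grip spins freely on its pin while led in a full circle round the shaft axis. Takes about 1 N; the shaft stays where left and is held by its weight alone.
- rest: Fixed blue rest on which the shaft lies at the start: a base 70 x 165 x 10 mm with two V uprights at y = -70 and +70 mm, 12 mm thick. Origin at the middle of its underside; y along the shaft; the shaft axis lies 72 mm above the bench.
- seat (a point): Where the sleeve point must come when the shaft lies in the grey fixture's V supports, 115 mm above the bench. y is the line of the shaft axis, to the crank side; x points away from the gauge. The V supports are at y = -82 and +58 mm, 12 mm thick, open upward, walls 35 degrees off vertical, mouth 35 mm wide and 16 mm above the axis.
- knob_grip (a point): Centre of the upright round black knob of the gauge carriage (24 mm thick, 30 tall), 83 mm above the bench. From the seat point: y = +38 mm, x = -118 mm drawn back, -83 mm home. It moves along the seat's +x. The dial, 62 mm across, is on the same carriage at y = -47 mm, its top 160 mm above the bench.
- carriage (a joint): How far the gauge carriage is slid from fully drawn back towards the shaft, in m: 0 drawn back to 0.035 fully home at its stop. It takes about 3 N and stays where it is left.
- plunger (a joint): How far the gauge's sprung plunger is pushed in, m: 0 out, at most 0.015. At the height of the shaft axis it points along the seat's +x at the ring. With the carriage home it reads about 0.002 at the ring's low side and 0.012 at its high side, a sine of the shaft's angle between. Spring force 0.2 to 0.8 N.
- needle (a joint): Angle of the red needle on the white dial, rad: 200 rad per metre of plunger travel, growing clockwise seen facing the dial (0 with plunger out, pointing left, to the crank side; about 0.4 at the lowest reading, 2.4 at the highest).
- hdpe_bottle: Bystander: small white plastic bottle with a cap, 50 mm across, 124 mm tall. Origin at its underside.
- cream_jar: Bystander: white jar with screw lid, 77 mm across, 91 mm tall. Origin at its underside.
- timer: Bystander: small white bench timer with three keys lying flat, 58 x 62 x 16 mm. Origin at its underside.
- eccentric_shaft: The loose pump shaft, steel, 10 mm thick, 170 mm long, about 0.6 kg, level in the rest at first with its crank handle straight up (z up). Origin on the axis, 12 mm along -y from the sleeve point. Its brass ring (40 mm across, 16 wide) is set 5 mm off centre and fast: the rim is 15 to 25 mm from the axis. Which way its high side points differs each time.
- fixture: The fixed run-out fixture with its gauge, on a grey base 190 x 165 x 12 mm. Origin on the bench under the shaft axis, 12 mm along -y from the seat point; axes as for the seat. Base from x = -150 to +40 mm, y = -83 to +83 mm. The gauge stands on the -x side.

How it is judged:
On the way, in this order (a step that is already met when the one before it is completed fails the run):
1. the shaft lies in the fixture's V supports while the gauge is still drawn back (distance between sleeve and seat below 0.008 m and angle between the y axis of eccentric_shaft and the y axis of fixture, either way round below 0.05 rad and value of joint carriage below 0.012 m and contact force between the fingers and eccentric_shaft below 0.2 N), for 0.1 s.
2. the gauge is fully home at its stop, its plunger on the ring (value of joint carriage above 0.0343 m and value of joint plunger above 0.001 m), for 0.1 s.
3. the shaft has been turned to the lowest reading (value of joint plunger between 0.0003 and 0.0028 m and value of joint carriage above 0.0343 m), for 0.05 s.
4. the shaft has been turned on to the highest reading (value of joint plunger above 0.0112 m), for 0.1 s.
At the end, for the whole second after the job is handed in: The shaft lies at rest in both V supports (sleeve point within 8 mm of the seat point, axis within 0.05 rad), the gauge carriage is fully home (within 0.7 mm of its stop) and the plunger reads above 11.2 mm (highest is about 12 mm; some 30 degrees of shaft angle either way) (value of joint plunger above 0.0112 m and value of joint carriage above 0.0343 m and distance between sleeve and seat below 0.008 m and angle between the y axis of eccentric_shaft and the y axis of fixture, either way round below 0.05 rad and linear speed of eccentric_shaft below 0.01 m/s and angular speed of eccentric_shaft below 0.1 rad/s); the robot touches nothing.
It fails at once if the small bottle, jar or timer is moved more than 30 mm (distance of any of hdpe_bottle, cream_jar, timer from where it was at the start of the episode above 0.03 m).
It fails at once if the shaft is dropped or flung (faster than 0.9 m/s, a fall of some 40 mm) (linear speed of eccentric_shaft above 0.9 m/s).
It also fails if it takes over 66 s, if anything falls off the work surface, if the arm or the gripper's body presses on something with over 40 N, if the wrist force passes 120 N, or if a joint passes its speed limit or range.

## Robot

A 6-joint arm with a two-finger parallel gripper is mounted at the origin on a cart in front of the work surface, level with it; the furniture and walls round the work are solid. World frame = base frame: x ahead of the robot, y to its left, z up, the work surface at z = 0. Lengths are in m, angles in rad, forces in N, time in s.
With the tool pointing down it reaches from about 0.375 to 0.975 m from the base axis. Payload 3.8 kg.
Tool frame: the origin (TCP) lies midway between the tips of the shut fingers; the grasp point (between the pads) lies 19 mm behind it; z points along the fingers, y is the direction in which the jaws open and shut (so a half turn about z gives the same grasp; the last joint's range is limited). The gripper opens to 85 mm and grips with 20 to 120 N. Pads are 22 mm wide; open, the fingers measure 114 mm over their backs; the gripper's body (76 mm by 85 mm) begins 54 mm behind the grasp point. The pads swing forward as they close: fully open they stand 13 mm farther back than shut.
Start: joints at [-1.301, 0.264, 1.604, -0, 1.274, -0.037], TCP at [0.204, -0.643, 0.231] pointing down, gripper open.
Joint ranges: [-2.63, 2.63], [-0.94, 2.18], [0.31, 2.57], [-1.31, 4.45], [0, 2.66], [-2.55, 2.55]. Speed limits (rad/s): [2.57, 2.57, 3.14, 3.14, 3.14, 3.14].

## Interface

Orientations are given as a rotation vector (axis times angle).
In Python, from workcell import bot gives the robot as it stands. The module is installed in compiled form; this text tells all that it offers.
- The arm moves only by the tool move_arm, never from a script. Its argument "steps" is a list of rows, each a list of 5 numbers: the shift along the tool's x, y, z in mm, then the turn about the tool's z in degrees, then the opening in per cent of the stroke, from 0 (shut) to 100 (fully open). In form: [[tx, ty, tz, turn, claw], ...]. A call has 1 to 20 rows; each row is the pose to reach, as a shift and turn from the pose commanded when the call began, along the tool's axes at that moment; what a row does not reach only later rows make up. A row lasts 1/10 s, in which the tool goes at most 50 mm and 8.59 degrees, less where a joint would pass 70% of its speed; a pose out of reach is approached as far as the arm can. A call with a gripper value outside its range is refused whole. The fingers move at their own pace and stop on an object; "newtons" is the grip in N (left out, the last holds). Time passes only in rows, so rows that repeat a pose let the fingers close. It gives the time, the measured TCP pose, the force and the opening at its end, in the units of the state.
- bot.read_state(): the state, without advancing time (a new reading comes with each control period).
- bot.read_camera(name): name is "side" or "top" or "wrist"; returns a dict with "pixels" (420x560x3 uint8, red, green, blue), "depth" (420x560 float32, m along the optical axis (not along the pixel's ray), 0 where there is no reading), "fovy" (degrees; the focal length in pixels is half the picture's height over the tangent of half this angle, whatever the lens; pixels are square), "cx", "cy" (the principal point, pixels), "xyz" and "attitude" of the camera in the world. Camera axes: x right, y up, looking along -z (the intrinsics and any distortion apply to the point x, -y, -z); pixel columns grow to the right and rows downward; lengths in m; the calibration is good to about 2 mm. A picture is of the moment at which its call begins.
- bot.finish_job(): hands the job in, once; it reports no verdict.
The state is a dict: "time": time; "q": joint angles; "joint_vel": joint speeds; "joint_torque": joint torques, N m; "tool_pos": TCP position; "tcp_rot": TCP orientation; "wrist_force": force on the tool from outside, world axes, zero at the start; "torque": the same for the moment, N m; "width": opening from 0.0 (shut) to 1.0 (fully open).
Only numpy, scipy, OpenCV 4.12 (cv2) and the standard library are available. Lean on these libraries where they do the work, as an engineer would, in place of code of your own. Each camera call takes 0.05 s, during which the arm holds its last target.

## Working session

There is one attempt and no reset: what is moved stays moved. The work goes in short steps, Python scripts to look and compute and a tool call to move; the robot and the scene stay as the last step left them, time stands still between calls to the robot, and variables do not carry over. Pictures are saved under pics/ and viewed, and the job is handed in when it is done.

Besides the shell and the picture viewer there is one more tool, called after ">>>" in YAML: its name, and indented under it one key for each argument. move_arm: Moves the arm, as the interface text tells. Its arguments: {"type":"object","properties":{"steps":{"type":"array","items":{"type":"array","items":{"type":"number"}}},"newtons":{"type":"number"}},"required":["steps"]}

```bash
mkdir -p pics; ls
cat > h.py <<'E'
import numpy as np, cv2
from workcell import bot
from scipy.spatial.transform import Rotation as R
def cam(n,save=None):
    c=bot.read_camera(n)
    if save: cv2.imwrite('pics/'+save,cv2.cvtColor(c['pixels'],cv2.COLOR_RGB2BGR))
    return c
def rot(a):
    a=np.array(a,float)
    if a.shape==(3,3): return a
    if a.shape==(3,): return R.from_rotvec(a).as_matrix()
    return R.from_quat(a).as_matrix()
def f(c): return 210/np.tan(np.radians(c['fovy'])/2)
def pts(c):
    d=c['depth'];v,u=np.mgrid[0:420,0:560];F=f(c)
    P=np.stack([(u-c['cx'])/F*d,-(v-c['cy'])/F*d,-d],-1)
    return P@rot(c['attitude']).T+np.array(c['xyz'])
def ray(c,u,v,z):
    F=f(c);d=rot(c['attitude'])@np.array([(u-c['cx'])/F,-(v-c['cy'])/F,-1]);o=np.array(c['xyz'])
    return o+d*(z-o[2])/d[2]
E
python3 - <<'E'
from h import *
for n in ['side','top','wrist']:
    c=cam(n,n+'0.png'); print(n,{k:c[k] for k in c if k not in('pixels','depth')})
print(bot.read_state())
E
```

```text
pics
side {'fovy': 50.875355265392514, 'cx': 280.00870410620627, 'cy': 202.99204826483026, 'xyz': array([-0.42650063,  0.19093808,  1.33356383]), 'attitude': array([ 0.48497747, -0.55907474, -1.64133338])}
top {'fovy': 51.23674494018877, 'cx': 275.0083088249126, 'cy': 209.67206640208252, 'xyz': array([0.37948666, 0.07758339, 1.49331645]), 'attitude': array([ 0.06859596, -0.06992686, -1.54753778])}
wrist {'fovy': 60.468698991073445, 'cx': 275.2550635362231, 'cy': 209.13170252805324, 'xyz': array([ 0.28322896, -0.61880406,  0.37149776]), 'attitude': array([-0.28397678,  0.21060848, -1.25168491])}
{'time': 0.15, 'q': array([-1.30091075e+00,  2.64614169e-01,  1.60507246e+00,  9.84851609e-06,
        1.27368251e+00, -3.68966110e-02]), 'joint_vel': array([-0.00335054, -0.00285974, -0.00350224, -0.00116031,  0.00029134,
       -0.00072449]), 'joint_torque': array([-1.45258027e-04, -5.15907812e+01, -3.67957914e+01, -1.70907156e-04,
        7.98811176e-03,  2.90467256e-05]), 'tool_pos': array([ 0.20369749, -0.64293718,  0.23021849]), 'tcp_rot': array([-3.10296194e+00, -4.79730580e-01,  3.09480518e-04]), 'wrist_force': array([-0.31140442,  0.53718293,  0.11482798]), 'torque': array([ 0.07172846,  0.04375352, -0.00324071]), 'width': 0.9978525142759694}
```

View pics/side0.png

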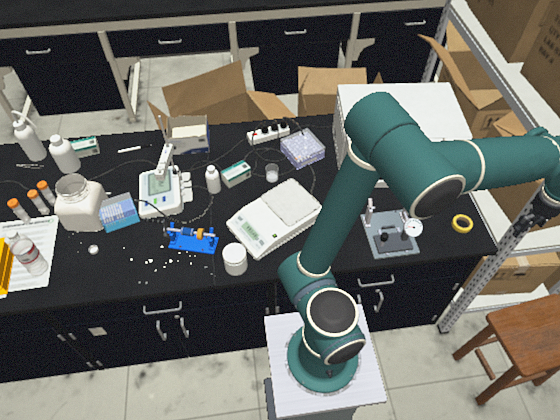

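View pics/top0.png

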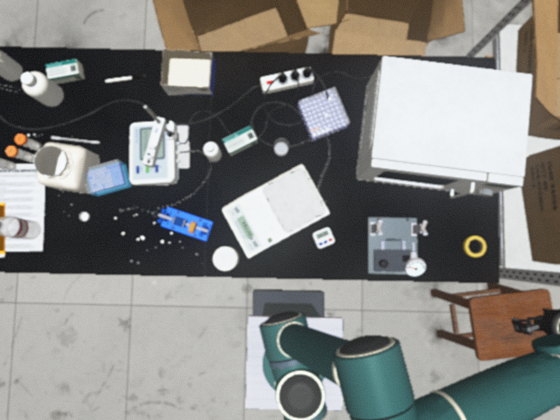

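View pics/wrist0.png

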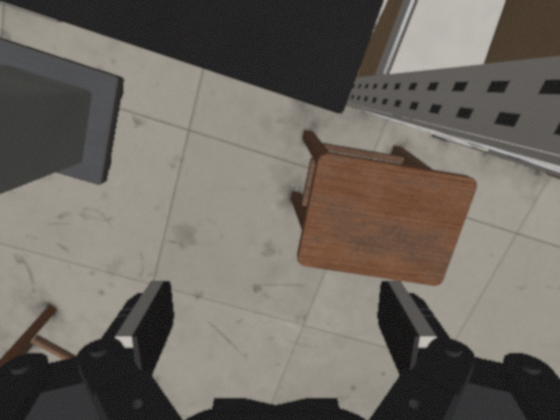

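Run:
```python
import cv2
a=cv2.imread('pics/top0.png');s=cv2.imread('pics/side0.png')
def z(i,x0,y0,w,h,k): return cv2.resize(i[y0:y0+h,x0:x0+w],None,fx=k,fy=k,interpolation=cv2.INTER_CUBIC)
cv2.imwrite('pics/a.png',cv2.hconcat([z(a,145,190,80,80,5),z(a,360,200,80,80,5)]))
cv2.imwrite('pics/b.png',cv2.hconcat([z(s,155,205,80,80,5),z(s,350,190,80,80,5)]))
```

```text
(no output)
```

View pics/a.png

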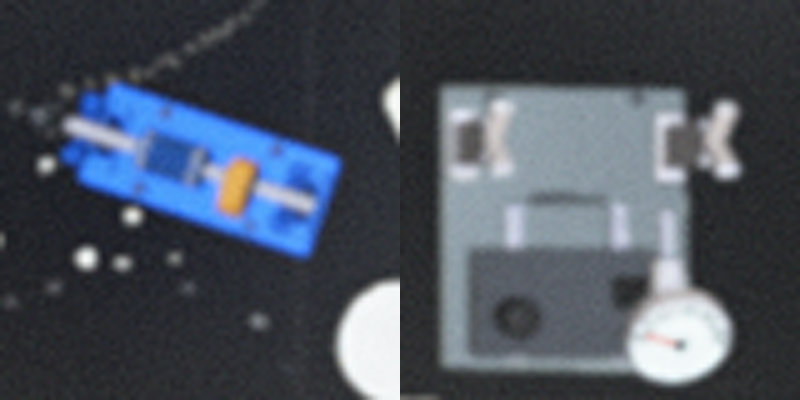

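View pics/b.png

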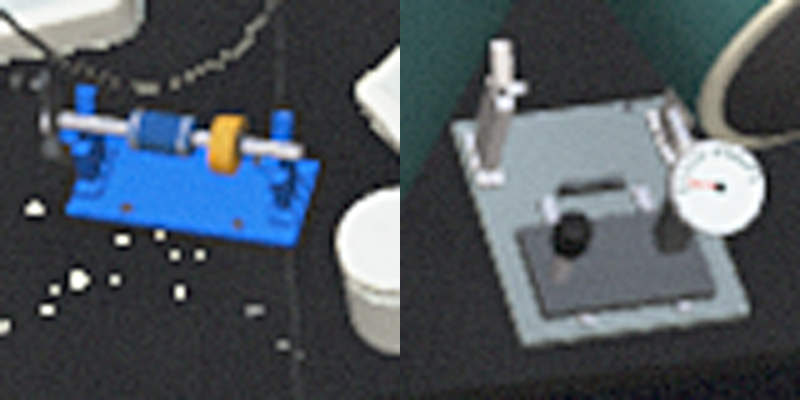

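Run:
```python
from h import *
c=cam('top');P=pts(c);im=c['pixels'];hsv=cv2.cvtColor(im,cv2.COLOR_RGB2HSV)
s=cam('side')
def report(name,m,c):
    P=pts(c);q=P[m];q=q[np.isfinite(q).all(1)]
    print(name,m.sum(),q.mean(0).round(4),np.percentile(q,[2,98],axis=0).round(4))
h,S,V=cv2.split(hsv)
def roi(x0,y0,x1,y1):
    m=np.zeros((420,560),bool);m[y0:y1,x0:x1]=1;return m
blue=roi(150,200,225,255)&(h>100)&(h<120)&(S>150)
report('blue',blue,c)
base=blue&(V>180)
pt=np.array([ray(c,u,v,0.010)[:2] for v,u in zip(*np.nonzero(base))]).astype(np.float32)
r=cv2.minAreaRect(pt*1000);print('base rect',r)
# orange ring
ring=roi(150,200,225,255)&(h>8)&(h<28)&(S>120);report('ring',ring,c)
yy,xx=np.nonzero(ring);print('ring px',xx.mean(),yy.mean())
# sleeve (dark blue)
sl=roi(150,200,225,255)&(h>100)&(h<125)&(S>90)&(V<150);report('sleeve',sl,c)
# grey base
print(hsv[225,385],hsv[258,385],hsv[262,380])
g=roi(355,205,425,280)&(V>110)&(V<165)&(S<60)
g2=cv2.morphologyEx(g.astype(np.uint8),cv2.MORPH_CLOSE,np.ones((9,9)))
cs,_=cv2.findContours(g2,cv2.RETR_EXTERNAL,2);k=max(cs,key=cv2.contourArea)[:,0]
pt=np.array([ray(c,u,v,0.012)[:2] for u,v in k]).astype(np.float32)*1000
print('fix rect',cv2.minAreaRect(pt),cv2.boxPoints(cv2.minAreaRect(pt)))
cv2.imwrite('pics/m.png',np.hstack([g2*255,base.astype(np.uint8)*255,sl.astype(np.uint8)*255])[190:290])
# depth slices
for nm,x0,y0,x1,y1 in [('V',360,205,440,240)]:
    q=P[y0:y1,x0:x1].reshape(-1,3);q=q[q[:,2]>.08];print(q.round(3)[:60])
```

```text
blue 895 [0.4584 0.3779 0.0307] [[ 0.4061  0.294  -0.0024]
 [ 0.5087  0.4665  0.0905]]
base rect ((459.2837219238281, 382.91241455078125), (178.18826293945312, 70.52165985107422), 72.87641143798828)
ring 35 [0.4409 0.3339 0.1347] [[0.4133 0.2508 0.0877]
 [0.4553 0.3482 0.5504]]
ring px 192.02857142857144 226.9142857142857
sleeve 158 [0.4557 0.3836 0.0139] [[ 0.3996  0.2881 -0.0051]
 [ 0.5133  0.4806  0.0655]]
[101  36 168] [102  39  99] [150  11  47]
fix rect ((397.6865234375, -332.3792724609375), (189.9459991455078, 192.87948608398438), 89.54280853271484) [[ 300.492   -426.5797 ]
 [ 493.36536 -428.11877]
 [ 494.88104 -238.17883]
 [ 302.0077  -236.63977]]
[[ 0.379  0.078  1.493]
 [ 0.379  0.078  1.493]
 [ 0.379  0.078  1.493]
 [ 0.379  0.078  1.493]
 [ 0.379  0.078  1.493]
 [ 0.475 -0.247  0.131]
 [ 0.475 -0.25   0.131]
 [ 0.476 -0.254  0.127]
 [ 0.476 -0.257  0.129]
 [ 0.478 -0.386  0.134]
 [ 0.478 -0.39   0.132]
 [ 0.478 -0.394  0.131]
 [ 0.473 -0.246  0.122]
 [ 0.472 -0.247  0.132]
 [ 0.472 -0.25   0.131]
 [ 0.472 -0.253  0.134]
 [ 0.472 -0.256  0.132]
 [ 0.476 -0.387  0.124]
 [ 0
[... 304 characters left out ...]
29]
 [ 0.472 -0.397  0.129]
 [ 0.468 -0.247  0.092]
 [ 0.468 -0.248  0.102]
 [ 0.467 -0.247  0.119]
 [ 0.466 -0.249  0.123]
 [ 0.466 -0.252  0.124]
 [ 0.467 -0.255  0.123]
 [ 0.379  0.078  1.493]
 [ 0.47  -0.385  0.118]
 [ 0.47  -0.388  0.12 ]
 [ 0.469 -0.389  0.127]
 [ 0.47  -0.393  0.123]
 [ 0.469 -0.393  0.133]
 [ 0.465 -0.246  0.082]
 [ 0.465 -0.246  0.095]
 [ 0.465 -0.249  0.098]
 [ 0.463 -0.247  0.118]
 [ 0.463 -0.25   0.12 ]
 [ 0.463 -0.253  0.12 ]
 [ 0.464 -0.256  0.12 ]
 [ 0.468 -0.387  0.085]
 [ 0.467 -0.385  0.102]
 [ 0.468 -0.39   0.096]
 [ 0.467 -0.386  0.116]
 [ 0.466 -0.387  0.123]
 [ 0.467 -0.392  0.118]
 [ 0.466 -0.393  0.124]
 [ 0.467 -0.398  0.118]
 [ 0.462 -0.246  0.083]]
```

View pics/m.png

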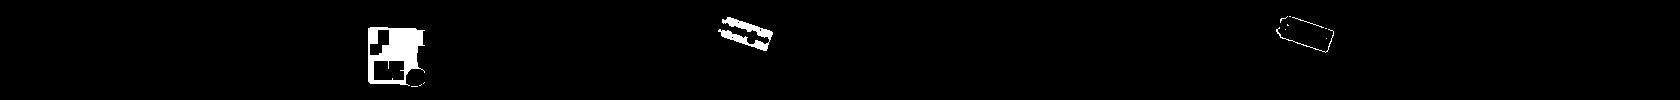

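```bash
cat >> h.py <<'E'
def rows(targets,ref=None):
    """targets: list of (xyz world, yaw of tool x deg or None); ref (pos,rot) commanded pose"""
    if ref is None:
        s=bot.read_state();p0=np.array(s['tool_pos']);R0=rot(s['tcp_rot'])
    else: p0,R0=ref
    y0=np.degrees(np.arctan2(R0[1,0],R0[0,0]))
    out=[]
    for p,y in targets:
        d=R0.T@(np.array(p)-p0)*1000
        t=0 if y is None else -((y-y0+180)%360-180)
        out.append(np.r_[d,t].round(1).tolist())
    return y0,out
E
python3 - <<'E'
from h import *
s=bot.read_state();print(rot(s['tcp_rot']).round(3))
print(rows([((0.43,-0.31,0.36),0),((0.43,-0.31,0.36),180)]))
c=cam('top');P=pts(c)
q=P[205:245,360:445].reshape(-1,3);q=q[(q[:,2]>.12)&(q[:,2]<.15)]
for a,b in [(-.27,-.23),(-.41,-.375)]:
    w=q[(q[:,1]>a)&(q[:,1]<b)];print(len(w),w.min(0),w.max(0),w.mean(0))
E
```

```text
[[ 0.953  0.302 -0.   ]
 [ 0.302 -0.953  0.001]
 [ 0.    -0.001 -1.   ]]
(np.float64(17.578439720708786), [[316.3, -249.4, -129.1, 17.6], [316.3, -249.4, -129.1, -162.4]])
39 [ 0.43158381 -0.25768433  0.12040322] [ 0.47572027 -0.24567424  0.13488662] [ 0.45437894 -0.25150314  0.12736251]
38 [ 0.43461226 -0.39739494  0.12082528] [ 0.47850163 -0.38393262  0.13334929] [ 0.45739636 -0.39096843  0.12763866]
```

Run:
```python
from h import *
print(rows([((0.44,-0.39,0.32),90)]))
```

```text
(np.float64(17.577895548683415), [[301.7, -170.1, -89.1, -72.4]])
```

>>> move_arm:
  steps:
    - [40,-22,-12,-8,100]
    - [80,-44,-24,-16,100]
    - [120,-66,-36,-24,100]
    - [160,-88,-48,-32,100]
    - [195,-110,-60,-40,100]
    - [230,-130,-70,-48,100]
    - [260,-148,-78,-56,100]
    - [285,-160,-85,-64,100]
    - [302,-170,-89,-72.4,100]
    - [302,-170,-89,-72.4,100]
    - [302,-170,-89,-72.4,100]

```text
time: 1.4
tool_pos: [0.4405, -0.3901, 0.3203]
tcp_rot: [2.223, 2.22, -0.001]
wrist_force: [0.6, -0.0, -0.9]
width: 0.995
```

Run:
```python
from h import *
c=cam('wrist','w1.png');np.savez('w1.npz',**c)
s=bot.read_state();print(s['tool_pos'],s['time'],c['xyz'],rot(c['attitude']).round(3),s['q'])
```

```text
[ 0.44000722 -0.39043745  0.32001869] 1.45 [ 0.44025322 -0.30723104  0.46168423] [[ 1.     0.001  0.001]
 [-0.002  0.946  0.325]
 [-0.    -0.325  0.946]] [-7.67758855e-01  5.80895259e-02  1.67920649e+00 -6.17736388e-04
  1.40465074e+00 -7.65448802e-01]
```

View pics/w1.png

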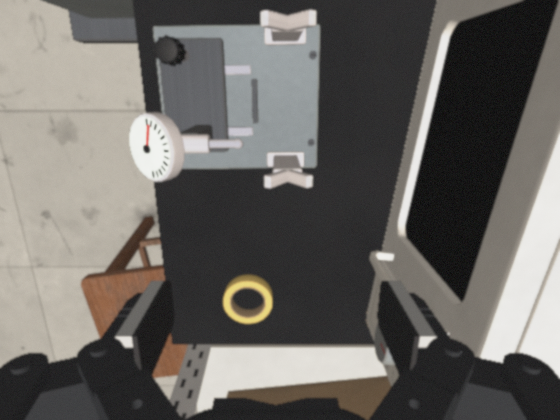

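Run:
```python
from h import *
c=dict(np.load('w1.npz'));P=pts(c)
im=cv2.cvtColor(c['pixels'],cv2.COLOR_RGB2BGR)
cv2.imwrite('pics/w1z.png',cv2.resize(im[0:200,240:330],None,fx=4,fy=4,interpolation=cv2.INTER_CUBIC)[:600+200])
for v0,v1 in [(0,45),(145,195)]:
    q=P[v0:v1,245:335].reshape(-1,3)
    for lo,hi in [(.127,.135),(.118,.127),(.105,.118)]:
        w=q[(q[:,2]>lo)&(q[:,2]<hi)]
        L=w[w[:,0]<.455];Rr=w[w[:,0]>.455]
        print(v0,lo,len(L),len(Rr),L[:,0].min().round(4),np.median(L[:,0]).round(4),np.median(Rr[:,0]).round(4),Rr[:,0].max().round(4),'y',np.percentile(w[:,1],[3,50,97]).round(4),'mid',((np.median(L[:,0])+np.median(Rr[:,0]))/2).round(4))
# base edges
hsv=cv2.cvtColor(c['pixels'],cv2.COLOR_RGB2HSV)
m=(np.abs(P[:,:,2]-.012)<.008)&(hsv[:,:,2]>95)
m=m&(P[:,:,0]>.28)&(P[:,:,0]<.52)&(P[:,:,1]<-.2)&(P[:,:,1]>-.45)
m=cv2.morphologyEx(m.astype(np.uint8),cv2.MORPH_OPEN,np.ones((3,3)))
q=P[m>0];print(np.percentile(q,[.3,99.7],axis=0))
# right edge per row, bottom edge per column
e=[]
for v in range(40,150,6):
    u=np.nonzero(m[v])[0].max();e.append(ray(c,u+.5,v,.012)[:2])
e=np.array(e);print('right edge',np.polyfit(e[:,1],e[:,0],1),np.median(e[:,0]),e.round(4)[::4])
b=[]
for u in list(range(200,262,6)):
    v=np.nonzero(m[:,u])[0].max();b.append(ray(c,u,v+.5,.012)[:2])
b=np.array(b);print('bot',np.polyfit(b[:,0],b[:,1],1),np.median(b[:,1]))
t=[]
for u in list(range(200,258,6)):
    v=np.nonzero(m[:,u])[0].min();t.append(ray(c,u,v-.5,.012)[:2])
t=np.array(t);print('top',np.polyfit(t[:,0],t[:,1],1),np.median(t[:,1]))
# knob
k=(P[:,:,2]>.09)&(P[:,:,2]<.105)&(P[:,:,0]<.38)&(P[:,:,1]>-.31)
print('knob',P[k].mean(0),P[k].min(0),P[k].max(0))
```

```text
0 0.127 108 117 0.4292 0.4326 0.469 0.4733 y [-0.26   -0.2548 -0.2495] mid 0.4508
0 0.118 169 173 0.4283 0.4375 0.4643 0.4744 y [-0.2607 -0.2555 -0.2493] mid 0.4509
0 0.105 238 103 0.4383 0.4479 0.458 0.466 y [-0.2607 -0.2556 -0.2493] mid 0.453
145 0.127 82 72 0.4302 0.4341 0.4703 0.4743 y [-0.3996 -0.3941 -0.3889] mid 0.4522
145 0.118 114 125 0.4292 0.4388 0.4658 0.4755 y [-0.3999 -0.3932 -0.3885] mid 0.4523
145 0.105 150 95 0.4378 0.4487 0.4586 0.4682 y [-0.3999 -0.3932 -0.3885] mid 0.4537
[[ 0.30334981 -0.40696655  0.00819148]
 [ 0.49116642 -0.24371363  0.01962765]]
right edge [-0.00662835  0.4889521 ] 0.491051949039717 [[ 0.4905 -0.2588]
 [ 0.4903 -0.2841]
 [ 0.4913 -0.3105]
 [ 0.4911 -0.3379]
 [ 0.4909 -0.3666]]
bot [ 0.01229851 -0.41171712] -0.4072240146147482
top [ 0.0174124  -0.25019522] -0.24374218770342485
knob [ 0.33920995 -0.27600279  0.09527653] [ 0.32550168 -0.2888659   0.09003905] [ 0.35143206 -0.26298105  0.09800859]
```

View pics/w1z.png

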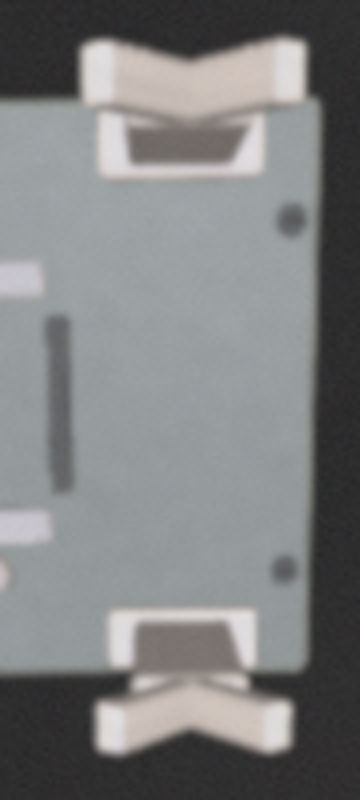

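>>> move_arm:
  steps:
    - [40,0,0,0,100]
    - [85,0,0,0,100]
    - [135,0,0,0,100]
    - [185,0,0,0,100]
    - [235,0,0,0,100]
    - [285,0,0,2,100]
    - [335,0,0,4,100]
    - [385,0,0,6,100]
    - [435,0,0,8,100]
    - [485,0,0,10,100]
    - [535,0,0,12,100]
    - [585,0,0,14,100]
    - [630,0,0,16,100]
    - [670,-3,0,17,100]
    - [696,-5,0,17,100]
    - [696,-5,0,17,100]
    - [696,-5,0,17,100]

```text
time: 3.15
tool_pos: [0.4359, 0.305, 0.3196]
tcp_rot: [2.526, 1.867, -0.002]
wrist_force: [-0.1, -1.5, -0.5]
width: 1.001
```

Run:
```python
from h import *
c=cam('wrist','w2.png');np.savez('w2.npz',**c)
s=bot.read_state();print(s['tool_pos'],s['time'],c['xyz'],s['q'])
```

```text
[0.4359947  0.30452608 0.31983379] 3.2 [0.46023605 0.38431383 0.46090138] [ 5.63386147e-01 -5.16692523e-02  1.78962007e+00 -8.21839946e-04
  1.40475607e+00  8.62266067e-01]
```

View pics/w2.png

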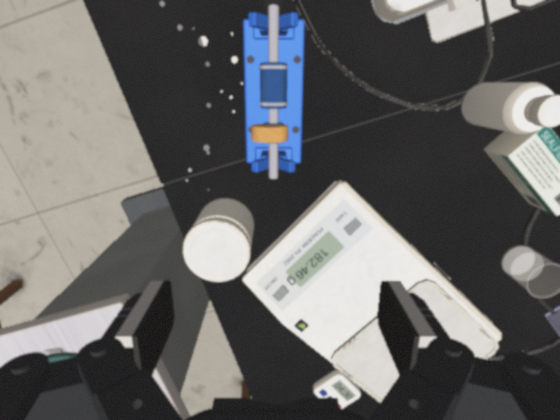

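```bash
python3 - <<'E'
from h import *
c=dict(np.load('w2.npz'));P=pts(c)
hsv=cv2.cvtColor(c['pixels'],cv2.COLOR_RGB2HSV);h,S,V=cv2.split(hsv)
for u,v in [(273,85),(256,120),(273,50),(265,135)]: print(hsv[v,u],P[v,u].round(4))
sl=np.zeros((420,560),bool);sl[55:115,255:292]=1
sl&=(P[:,:,2]>.06)&(h>95)&(h<125)
v,u=np.nonzero(sl);print(u.min(),u.max(),v.min(),v.max(),P[sl].mean(0))
# steel shaft centre per row
e=[]
for vv in list(range(20,60,4))+list(range(112,124,3))+list(range(148,176,4)):
    m=(S[vv,262:286]<60)&(P[vv,262:286,2]>.06)
    uu=262+np.nonzero(m)[0]
    if len(uu)>3: r=ray(c,uu.mean(),vv,.072);e.append(r[:2]);print(vv,uu.min(),uu.max(),r.round(4)) 
e=np.array(e);k=np.polyfit(e[:,1],e[:,0],1);print(k,'yaw',90-np.degrees(np.arctan(k[0])),np.polyval(k,.38))
# sleeve edges along the shaft
col=c['pixels'][55:115,270:277].mean(1).astype(int)
print(np.c_[np.arange(55,115),col][::1].tolist())
for vv in (20,40): print(P[vv,262:286].round(3)[::4].tolist())
E
python3 -c "
import cv2;a=cv2.imread('pics/w2.png');cv2.imwrite('pics/w2z.png',cv2.resize(a[0:185,225:325],None,fx=4,fy=4,interpolation=2)[:740])"
```

```text
[109 153 148] [0.4579 0.3847 0.085 ]
[108 150 234] [0.4256 0.3523 0.0089]
[129   9 195] [0.4675 0.4158 0.0754]
[ 18 134 215] [0.4361 0.3415 0.0921]
260 290 55 114 [0.45817075 0.38456962 0.08429453]
20 268 278 [0.4754 0.4415 0.072 ]
24 268 278 [0.4744 0.4382 0.072 ]
28 268 278 [0.4734 0.4348 0.072 ]
32 269 278 [0.4728 0.4313 0.072 ]
36 269 277 [0.4713 0.4281 0.072 ]
40 269 277 [0.4702 0.4247 0.072 ]
44 269 277 [0.4692 0.4213 0.072 ]
48 269 277 [0.4681 0.4178 0.072 ]
52 269 277 [0.467  0.4143 0.072 ]
56 269 277 [0.4659 0.4108 0.072 ]
112 269 277 [0.45   0.3593 0.072 ]
115 269 277 [0.4491 0.3564 0.072 ]
118 269 277 [0.4482 0.3535 0.072 ]
121 269 277 [0.4473 0.3505 0.072 ]
148 269 277 [0.4389 0.3234 0.072 ]
152 269 277 [0.4376 0.3192 0.072 ]
156 269 277 [0.4363 0.3151 0.072 ]
160 269 277 [0.435  0.3109 0.072 ]
164 269 277 [0.4337 0.3067 0.072 ]
168 269 277 [0.4324 0.3024 0.072 ]
172 269 281 [0.4319 0.2979 0.072 ]
[0.30885104 0.33908432] yaw 72.83664235911309 0.4564477144446601
[[55, 186, 183, 190], [56, 186, 184, 191], [57, 186, 184, 190], [58, 186, 183, 190], [59, 185, 182, 189], [60, 1
[... 671 characters left out ...]
148], [95, 57, 92, 147], [96, 57, 92, 147], [97, 57, 91, 146], [98, 56, 91, 146], [99, 56, 90, 145], [100, 60, 93, 146], [101, 81, 105, 151], [102, 121, 133, 164], [103, 158, 162, 180], [104, 171, 172, 186], [105, 155, 159, 178], [106, 116, 130, 164], [107, 92, 112, 152], [108, 119, 128, 156], [109, 156, 157, 171], [110, 178, 176, 184], [111, 185, 182, 189], [112, 185, 182, 190], [113, 186, 183, 190], [114, 186, 183, 190]]
[[0.465, 0.444, 0.078], [0.469, 0.443, 0.072], [0.473, 0.442, 0.073], [0.476, 0.441, 0.075], [0.48, 0.44, 0.073], [0.484, 0.439, 0.074]]
[[0.46, 0.435, 0.008], [0.464, 0.433, 0.01], [0.467, 0.425, 0.074], [0.471, 0.424, 0.074], [0.475, 0.423, 0.072], [0.482, 0.428, 0.008]]
```

View pics/w2z.png

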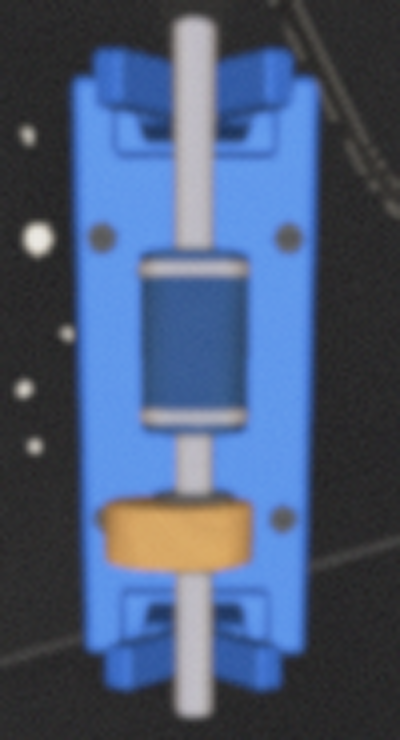

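Run:
```python
from h import *
c=dict(np.load('w2.npz'))
a=ray(c,273,61.5,.086);b=ray(c,273,107.5,.086);print(a,b,np.linalg.norm(a-b),(a+b)/2)
m=(a+b)/2
g=np.array([np.polyval([0.30885104,0.33908432],m[1]),m[1]]);print('grasp',g)
s=bot.read_state();print(rows([((*g,.16),72.84),((*g,.10),72.84),((*g,.053),72.84)]))
```

```text
[0.46427624 0.40520387 0.086     ] [0.45163028 0.3643524  0.086     ] 0.042764036884371935 [0.45795326 0.38477814 0.086     ]
grasp [0.45792345 0.38477814]
(np.float64(72.8832548049339), [[83.4, -2.6, 159.7, 0.0], [83.5, -2.6, 219.7, 0.0], [83.5, -2.6, 266.7, 0.0]])
```

>>> move_arm:
  steps:
    - [28,-1,45,0,100]
    - [56,-2,90,0,100]
    - [83.5,-2.5,135,0,100]
    - [83.5,-2.5,175,0,100]
    - [83.5,-2.5,210,0,100]
    - [83.5,-2.5,240,0,100]
    - [83.5,-2.5,260,0,100]
    - [83.5,-2.5,269,0,100]
    - [83.5,-2.5,269,0,100]
    - [83.5,-2.5,269,0,100]
  newtons: 50

```text
time: 4.2
tool_pos: [0.4589, 0.3862, 0.0525]
tcp_rot: [2.527, 1.867, 0.003]
wrist_force: [-0.2, -0.5, -0.3]
width: 0.999
```

Run:
```python
from h import *
c=cam('wrist','w3.png')
s=bot.read_state();print(s['tool_pos'],s['wrist_force'],s['width'])
```

```text
[0.45919921 0.38669146 0.05310272] [-0.86564161  0.45341462  0.29667789] 0.9996237131700033
```

View pics/w3.png

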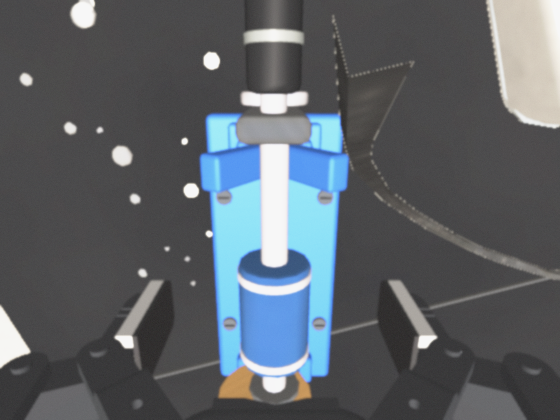

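>>> move_arm:
  steps:
    - [0,0,0,0,60]
    - [0,0,0,0,30]
    - [0,0,0,0,20]
    - [0,0,0,0,20]
    - [0,0,0,0,20]
    - [0,0,0,0,20]
    - [0,0,0,0,20]
    - [0,0,0,0,20]
  newtons: 60

```text
time: 5.05
tool_pos: [0.4584, 0.3866, 0.0519]
tcp_rot: [2.525, 1.868, 0.002]
wrist_force: [1.9, -2.4, 4.3]
width: 0.311
```

>>> move_arm:
  steps:
    - [0,0,-5,0,20]
    - [0,0,-15,0,20]
    - [0,0,-30,0,20]
    - [0,0,-50,0,20]
    - [0,0,-75,0,20]
    - [0,0,-105,0,20]
    - [0,0,-135,0,20]
    - [0,0,-165,0,20]
    - [0,0,-190,0,20]
    - [0,0,-200,0,20]
    - [0,0,-200,0,20]
    - [0,0,-200,0,20]

```text
time: 6.25
tool_pos: [0.4569, 0.3858, 0.2499]
tcp_rot: [-2.526, -1.868, 0.004]
wrist_force: [-0.4, -0.1, -6.0]
width: 0.311
```

Run:
```python
from h import *
c=cam('wrist','w4.png');np.savez('w4.npz',**c)
c=cam('side','s4.png')
s=bot.read_state();print(s['tool_pos'],s['wrist_force'],s['width'])
```

```text
[0.45652154 0.3855084  0.24876674] [-0.43036557 -0.06315054 -5.53543631] 0.3091745102316032
```

View pics/w4.png

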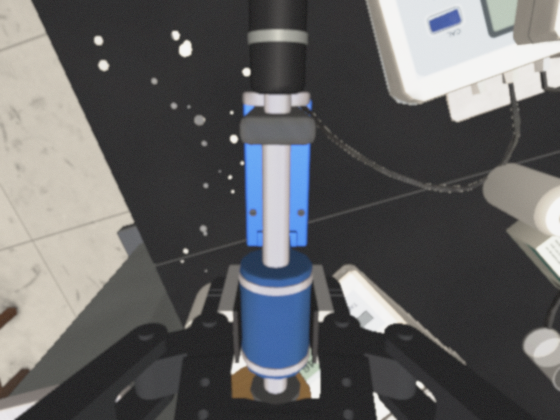

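View pics/s4.png

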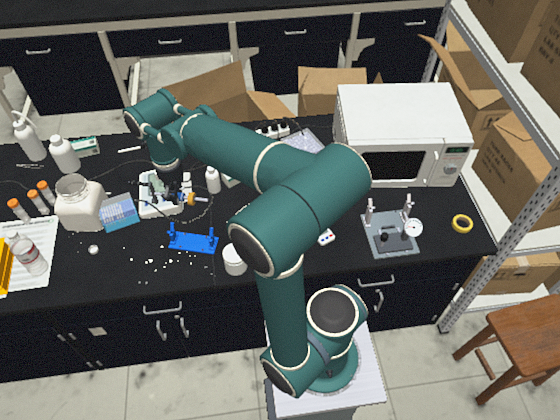

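Run:
```python
from h import *
y0,r=rows([((.4515,-.3125,.25),90.6),((.4515,-.3125,.13),90.6),((.4515,-.3125,.095),90.6)]);print(y0,r)
```

```text
72.97942151629954 [[-668.9, 199.5, 0.6, -17.6], [-668.5, 199.8, 120.6, -17.6], [-668.4, 199.9, 155.6, -17.6]]
```

>>> move_arm:
  steps:
    - [-13,4,0,0,20]
    - [-40,12,0,0,20]
    - [-74,22,0,-1,20]
    - [-114,34,0,-2,20]
    - [-154,46,0,-3,20]
    - [-194,58,0,-4,20]
    - [-234,70,0,-5.5,20]
    - [-274,82,0,-7,20]
    - [-314,94,0,-8.5,20]
    - [-354,106,0,-10,20]
    - [-394,118,0,-11,20]
    - [-434,130,0,-12,20]
    - [-474,142,0,-13,20]
    - [-514,154,0,-14,20]
    - [-554,166,0,-15,20]
    - [-590,176,0,-16,20]
    - [-624,186,0,-17,20]
    - [-652,194.5,0,-17.6,20]
    - [-669,199.5,0,-17.6,20]
    - [-669,199.5,0,-17.6,20]

```text
time: 8.35
tool_pos: [0.4516, -0.3138, 0.2503]
tcp_rot: [-2.213, -2.228, 0.001]
wrist_force: [0.7, 0.3, -6.4]
width: 0.311
```

>>> move_arm:
  steps:
    - [0,0,0,0,20]
    - [0,0,0,0,20]

```text
time: 8.55
tool_pos: [0.4523, -0.3106, 0.2508]
tcp_rot: [-2.208, -2.232, -0.001]
wrist_force: [-0.3, 0.7, -5.8]
width: 0.307
```

Run:
```python
from h import *
c=cam('wrist','w5.png');np.savez('w5.npz',**c)
c=cam('top','t5.png')
s=bot.read_state();print(s['time'],s['tool_pos'],s['wrist_force'],s['width'])
print(rows([((.4515,-.3125,.13),90.6),((.4515,-.3125,.095),90.6)]))
```

```text
8.65 [ 0.45264785 -0.31055237  0.25114805] [-0.64801854 -0.37198234 -5.50258912] 0.30886614716782873
(np.float64(90.64972272396399), [[-2.0, -1.1, 121.1, 0.0], [-2.0, -1.1, 156.1, 0.0]])
```

View pics/w5.png

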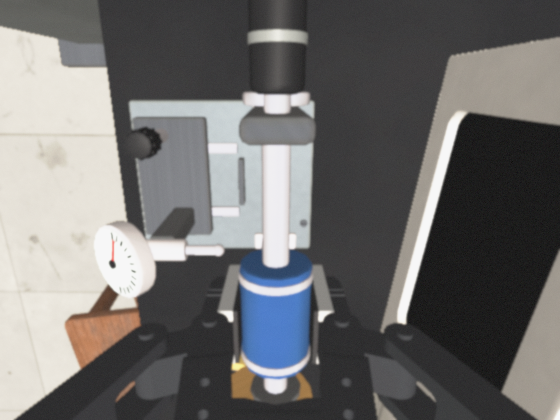

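View pics/t5.png

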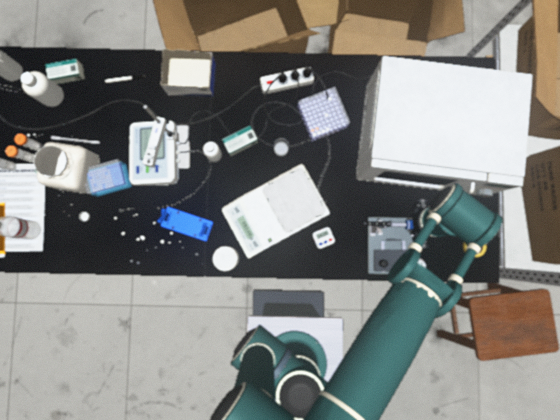

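Run:
```python
from h import *
c=dict(np.load('w5.npz'))
p=c['pixels'][235:395,270:283].mean(1).astype(int)
print([(235+i,*x) for i,x in enumerate(p.tolist())][::2])
for v in (265,270,275,280,285,290,368,372,376): print(v,ray(c,277,v,.285).round(4))
```

```text
[(235, 238, 237, 240), (237, 238, 237, 240), (239, 238, 237, 240), (241, 238, 237, 240), (243, 238, 236, 240), (245, 237, 236, 240), (247, 237, 236, 240), (249, 238, 236, 240), (251, 238, 236, 240), (253, 238, 237, 240), (255, 237, 236, 240), (257, 238, 237, 240), (259, 237, 236, 240), (261, 238, 237, 240), (263, 237, 236, 240), (265, 233, 232, 236), (267, 161, 164, 181), (269, 57, 77, 106), (271, 48, 71, 103), (273, 48, 71, 103), (275, 48, 71, 104), (277, 52, 77, 113), (279, 63, 97, 150), (281, 76, 121, 194), (283, 78, 124, 200), (285, 85, 126, 197), (287, 169, 176, 204), (289, 232, 230, 235), (291, 236, 235, 239), (293, 235, 233, 238), (295, 198, 205, 226), (297, 89, 130, 200), (299, 78, 124, 198), (301, 78, 124, 199), (303, 78, 124, 199), (305, 78, 124, 199), (307, 79, 125, 200), (309, 79, 126, 201), (311, 80, 126, 201), (313, 79, 127, 202), (315, 80, 127, 202), (317, 80, 127, 202), (319, 79, 126, 202), (321, 79, 127, 202), (323, 80, 127, 202), (325, 80, 127, 202), (327, 79, 125, 201), (329, 79, 126, 201), (331, 79, 126, 201), (333, 80, 126, 201), (335, 79, 126, 201), (337, 80, 12
[... 179 characters left out ...]
55, 79, 125, 200), (357, 78, 125, 199), (359, 78, 124, 199), (361, 79, 125, 200), (363, 78, 124, 199), (365, 79, 126, 200), (367, 96, 131, 195), (369, 193, 194, 211), (371, 234, 232, 237), (373, 235, 234, 238), (375, 212, 216, 231), (377, 120, 150, 210), (379, 203, 210, 229), (381, 236, 235, 239), (383, 237, 236, 239), (385, 237, 235, 239), (387, 237, 235, 239), (389, 236, 235, 238), (391, 228, 227, 230), (393, 156, 153, 158)]
265 [ 0.4523 -0.2843  0.285 ]
270 [ 0.4523 -0.2862  0.285 ]
275 [ 0.4523 -0.288   0.285 ]
280 [ 0.4523 -0.2899  0.285 ]
285 [ 0.4524 -0.2919  0.285 ]
290 [ 0.4524 -0.2938  0.285 ]
368 [ 0.4528 -0.3269  0.285 ]
372 [ 0.4528 -0.3288  0.285 ]
376 [ 0.4528 -0.3306  0.285 ]
```

>>> move_arm:
  steps:
    - [-1,0,10,0,20]
    - [-2,-1,30,0,20]
    - [-2,-1,55,0,20]
    - [-2,-1,80,0,20]
    - [-2,-1,102,0,20]
    - [-2,-1,118,0,20]
    - [-2,-1,130,0,20]
    - [-2,-1,136,0,20]
    - [-2,-1,136,0,20]
    - [-2,-1,136,0,20]

```text
time: 9.65
tool_pos: [0.4523, -0.3141, 0.116]
tcp_rot: [2.209, 2.232, 0.0]
wrist_force: [0.4, -0.8, -5.2]
width: 0.304
```

Run:
```python
from h import *
c=cam('wrist','w6.png');np.savez('w6.npz',**c)
c=cam('side','s6.png')
i=cv2.imread('pics/s6.png');cv2.imwrite('pics/s6z.png',cv2.resize(i[160:280,330:450],None,fx=5,fy=5,interpolation=2))
s=bot.read_state();print(s['time'],s['tool_pos'],s['wrist_force'],s['width'])
```

```text
9.75 [ 0.45252178 -0.31436464  0.11653903] [ 0.16422269 -0.75536416 -5.6651888 ] 0.31165993362016037
```

View pics/w6.png

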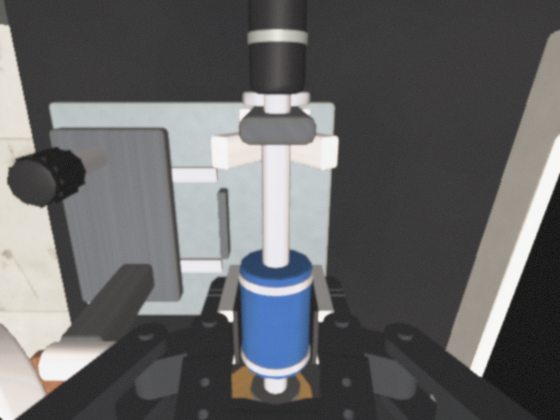

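View pics/s6z.png

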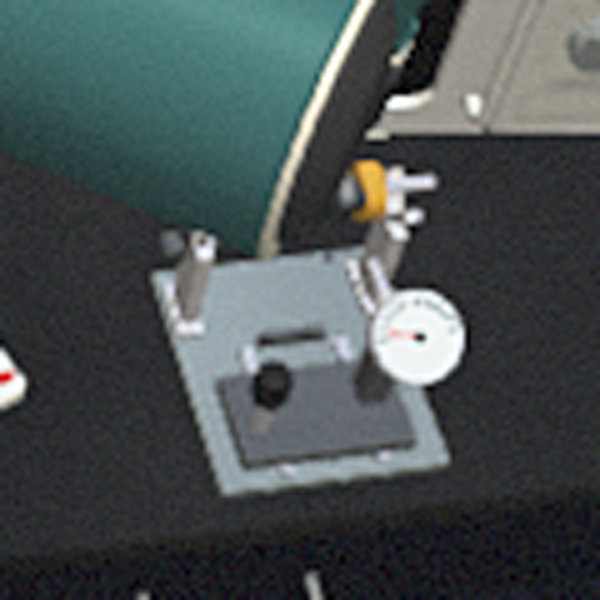

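>>> move_arm:
  steps:
    - [0,0,8,0,20]
    - [0,0,14,0,20]
    - [0,0,17,0,20]
    - [0,0,18.5,0,20]
    - [0,0,19.5,0,20]
    - [0,0,19.5,0,20]
    - [0,0,19.5,0,20]

```text
time: 10.45
tool_pos: [0.4518, -0.3138, 0.096]
tcp_rot: [2.21, 2.232, 0.0]
wrist_force: [0.2, -0.7, -6.2]
width: 0.307
```

>>> move_arm:
  steps:
    - [0,0,1,0,20]
    - [0,0,2,0,20]
    - [0,0,2,0,20]
    - [0,0,2,0,20]

```text
time: 10.85
tool_pos: [0.4519, -0.314, 0.0949]
tcp_rot: [2.21, 2.232, -0.0]
wrist_force: [-5.1, 2.8, 6.1]
width: 0.306
```

>>> move_arm:
  steps:
    - [0,0,-0.7,0,20]
    - [0,0,-0.7,0,34]
    - [0,0,-0.7,0,38]
    - [0,0,-0.7,0,45]
    - [0,0,-0.7,0,60]
    - [0,0,-0.7,0,80]
    - [0,0,-0.7,0,80]

```text
time: 11.55
tool_pos: [0.4518, -0.3138, 0.0945]
tcp_rot: [2.21, 2.232, 0.0]
wrist_force: [0.9, 0.1, 0.4]
width: 0.799
```

Run:
```python
from h import *
c=cam('wrist','w7.png');np.savez('w7.npz',**c)
s=bot.read_state();print(s['time'],s['tool_pos'],s['wrist_force'],s['width'])
p=c['pixels'][235:395,270:283].mean(1).astype(int)
```

```text
11.6 [ 0.45172513 -0.31375103  0.09446536] [ 0.39804115 -0.33765704  0.36537233] 0.7993290813839429
```

View pics/w7.png

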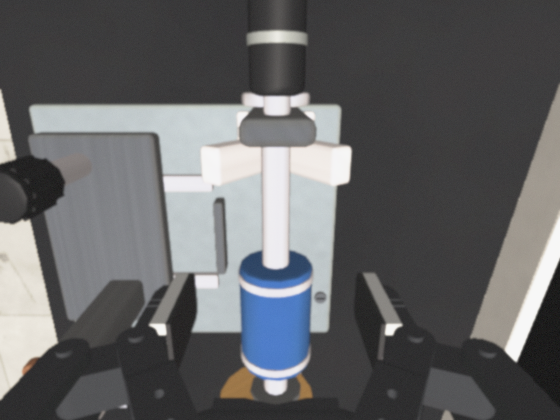

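>>> move_arm:
  steps:
    - [0,0,-10,0,85]
    - [0,0,-35,0,85]
    - [0,0,-75,0,85]
    - [0,0,-115,0,85]
    - [-15,0,-150,0,85]
    - [-40,0,-180,0,85]
    - [-55,0,-200,0,85]
    - [-55,0,-200,0,85]
    - [-55,0,-200,0,85]

```text
time: 12.5
tool_pos: [0.4521, -0.3685, 0.2946]
tcp_rot: [2.211, 2.232, 0.001]
wrist_force: [0.5, 1.3, -0.4]
width: 0.853
```

Run:
```python
from h import *
c=cam('wrist','w8.png');np.savez('w8.npz',**c);P=pts(c)
s=bot.read_state();print(s['time'],s['tool_pos'],s['wrist_force'],s['width'])
k=(P[:,:,2]>.09)&(P[:,:,2]<.105)&(P[:,:,0]<.38)&(P[:,:,0]>.3)&(P[:,:,1]>-.31)&(P[:,:,1]<-.2)
print('knob',P[k].mean(0),P[k].min(0),P[k].max(0))
```

```text
12.55 [ 0.45161712 -0.36769816  0.29321648] [ 0.76167041  0.11601701 -0.65207836] 0.8510981385931345
knob [ 0.33937421 -0.27572177  0.09513901] [ 0.32550448 -0.28808968  0.09004009] [ 0.35135051 -0.2629003   0.09804501]
```

View pics/w8.png

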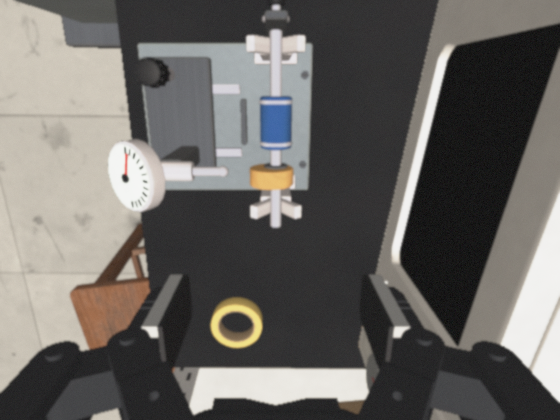

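Run:
```python
from h import *
c=dict(np.load('w8.npz'))
print('sleeve',(ray(c,276,96.5,.129)+ray(c,276,149,.129))/2, ray(c,276,222,.115),ray(c,276,35,.115))
print(rows([((.337,-.2755,.20),90.6),((.337,-.2755,.070),90.6)]))
```

```text
sleeve [ 0.45194204 -0.31557825  0.129     ] [ 0.45289909 -0.40888138  0.115     ] [ 0.45130016 -0.24716504  0.115     ]
(np.float64(90.56790951801577), [[93.2, -113.6, 93.6, -0.0], [92.9, -113.4, 223.6, -0.0]])
```

>>> move_arm:
  steps:
    - [30,-37,25,0,70]
    - [60,-74,50,0,70]
    - [93,-113.5,80,0,70]
    - [93,-113.5,120,0,70]
    - [93,-113.5,160,0,70]
    - [93,-113.5,195,0,70]
    - [93,-113.5,215,0,70]
    - [93,-113.5,222,0,70]
    - [93,-113.5,222,0,70]

```text
time: 13.45
tool_pos: [0.3362, -0.2748, 0.0705]
tcp_rot: [-2.206, -2.23, 0.0]
wrist_force: [-0.5, -0.6, 0.2]
width: 0.701
```

>>> move_arm:
  steps:
    - [0,0,0,0,50]
    - [0,0,0,0,30]
    - [0,0,0,0,20]
    - [0,0,0,0,15]
    - [0,0,0,0,15]
    - [0,0,0,0,15]
  newtons: 30

```text
time: 14.05
tool_pos: [0.3388, -0.2777, 0.074]
tcp_rot: [2.209, 2.231, 0.0]
wrist_force: [-0.4, 1.7, 6.4]
width: 0.269
```

Run:
```python
from h import *
c=cam('wrist','w9.png')
s=bot.read_state();print(s['time'],s['tool_pos'],s['wrist_force'],s['width'])
```

```text
14.1 [ 0.33875825 -0.27768141  0.07401499] [-0.84271553  1.31487221  6.85127002] 0.27024316223490724
```

View pics/w9.png

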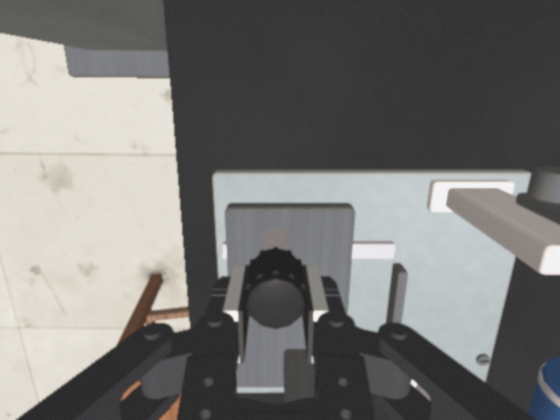

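>>> move_arm:
  steps:
    - [0,0,-2,0,15]
    - [0,5,-2,0,15]
    - [0,12,-2,0,15]
    - [0,19,-2,0,15]
    - [0,25,-2,0,15]
    - [0,28,-2,0,15]
    - [0,28,-2,0,15]
    - [0,28,-2,0,15]

```text
time: 14.9
tool_pos: [0.3654, -0.2774, 0.0741]
tcp_rot: [2.209, 2.233, -0.002]
wrist_force: [-0.5, -4.5, -5.8]
width: 0.265
```

>>> move_arm:
  steps:
    - [0,2,0,0,15]
    - [0,3,0,0,15]
    - [0,3,0,0,15]

```text
time: 15.2
tool_pos: [0.3679, -0.2773, 0.0741]
tcp_rot: [-2.209, -2.233, 0.003]
wrist_force: [-2.1, -4.4, -3.4]
width: 0.271
```

>>> move_arm:
  steps:
    - [0,2,0,0,15]
    - [0,3,0,0,15]
    - [0,3,0,0,15]

```text
time: 15.5
tool_pos: [0.3686, -0.2773, 0.0741]
tcp_rot: [-2.206, -2.232, 0.008]
wrist_force: [-11.9, -6.9, 1.4]
width: 0.267
```

>>> move_arm:
  steps:
    - [0,0,0,0,30]
    - [0,0,0,0,45]
    - [0,0,0,0,55]
    - [0,0,0,0,55]
    - [0,-1,-15,0,55]
    - [0,-1,-45,0,55]
    - [0,-1,-85,0,55]
    - [0,-1,-125,0,55]
    - [-50,20,-165,0,55]
    - [-90,45,-200,0,70]
    - [-110,60,-220,0,85]
    - [-110,60,-220,0,85]
    - [-110,60,-220,0,85]

```text
time: 16.8
tool_pos: [0.434, -0.387, 0.2956]
tcp_rot: [2.209, 2.231, 0.001]
wrist_force: [0.0, 1.2, -0.6]
width: 0.85
```

Run:
```python
from h import *
c=cam('wrist','w10.png');np.savez('w10.npz',**c);P=pts(c)
s=bot.read_state();print(s['time'],s['tool_pos'],s['wrist_force'],s['width'])
k=(P[:,:,2]>.09)&(P[:,:,2]<.105)&(P[:,:,0]<.40)&(P[:,:,0]>.3)&(P[:,:,1]>-.31)&(P[:,:,1]<-.2)
print('knob',P[k].mean(0),P[k].min(0),P[k].max(0))
i=cv2.imread('pics/w10.png');cv2.imwrite('pics/w10z.png',cv2.resize(i[0:240,100:400],None,fx=2.5,fy=2.5,interpolation=2))
```

```text
16.85 [ 0.43280264 -0.38551649  0.29393082] [-1.14700136  0.28486814 -0.16297748] 0.8544197052094982
knob [ 0.36903862 -0.27555076  0.09531816] [ 0.35533277 -0.28802584  0.09009011] [ 0.38162278 -0.26292038  0.09873493]
```

View pics/w10z.png

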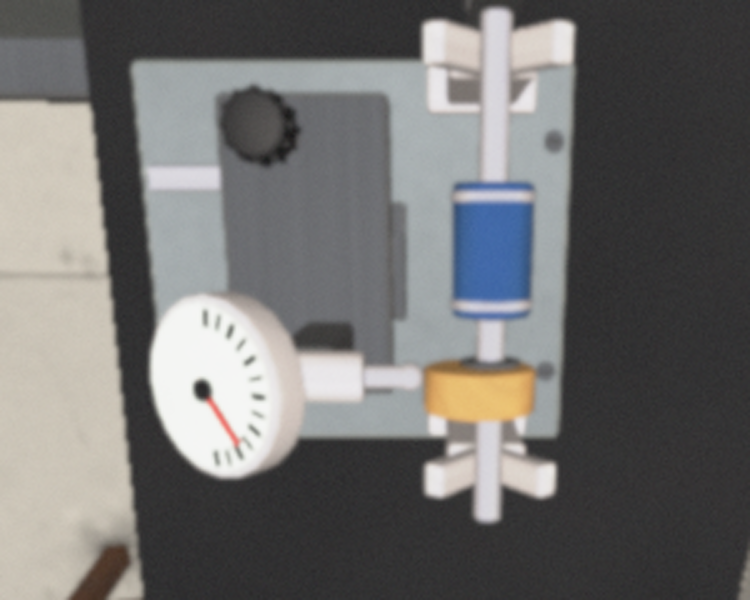

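Run:
```python
from h import *
for n,u0,u1,v0,v1,ax in [('w10.npz',268,316,140,172,.115),('w8.npz',248,296,160,192,.115),('w2.npz',248,292,120,146,.072)]:
    c=dict(np.load(n));P=pts(c);q=P[v0:v1,u0:u1].reshape(-1,3)
    hsv=cv2.cvtColor(c['pixels'],cv2.COLOR_RGB2HSV)[v0:v1,u0:u1].reshape(-1,3)
    m=(hsv[:,0]>8)&(hsv[:,0]<28)&(hsv[:,1]>120)&(q[:,2]>ax-.01)
    q=q[m];print(n,len(q),'zmax',np.percentile(q[:,2],[90,97,99])-ax)
    # fit circle in (along x,z)
    x=q[:,0]if ax>.1 else q@np.r_[np.cos(np.radians(-17.16)),np.sin(np.radians(-17.16)),0]
    A=np.c_[2*x,2*q[:,2],np.ones(len(x))];s=np.linalg.lstsq(A,x**2+q[:,2]**2,rcond=None)[0]
    print('centre',s[:2],'r',np.sqrt(s[2]+s[0]**2+s[1]**2),'dz',s[1]-ax, 'axis?')
    cc=np.array([x,q[:,2]]).T
    from scipy.optimize import least_squares
    r=least_squares(lambda p:np.hypot(cc[:,0]-p[0],cc[:,1]-p[1])-.020,[x.mean(),ax],loss='soft_l1',f_scale=.001).x;print(r,r[1]-ax)
    if ax<.1: print('axis coord', np.r_[.4579,.3848]@np.r_[np.cos(np.radians(-17.16)),np.sin(np.radians(-17.16))])
```

```text
w10.npz 781 zmax [0.02167451 0.02248206 0.082904  ]
centre [0.43416627 0.28107325] r 0.1495999330561868 dz 0.16607325003821855 axis?
[0.44824746 0.11638773] 0.0013877300132412312
w8.npz 784 zmax [0.02153755 0.02238563 0.0229683 ]
centre [0.4374741  0.27868938] r 0.14744774809305358 dz 0.1636893782201596 axis?
[0.44833465 0.11631868] 0.0013186782645211448
w2.npz 497 zmax [0.02167933 0.02219468 0.02328932]
centre [0.31703535 0.27362436] r 0.1837028718181924 dz 0.20162435741643014 axis?
[0.32023553 0.07338435] 0.0013843485619561974
axis coord 0.32398458279702197
```

Run:
```python
from h import *
c=dict(np.load('w1.npz'));P=pts(c)
q=P.reshape(-1,3)
for y0 in np.arange(-.42,-.1,.04):
    m=(q[:,1]>y0)&(q[:,1]<y0+.04)&(q[:,2]>.05)&(q[:,0]>.48)&(q[:,2]<.44)
    w=q[m]
    if len(w):
        i=w[:,0].argmin();print(y0.round(2),len(w),w[:,0].min().round(3),np.percentile(w[:,0],[1,5]).round(3),'z',w[:,2].min().round(3),w[:,2].max().round(3),w[i].round(3))
c=cam('top','t10.png');P=pts(c);q=P[150:240,340:450].reshape(-1,3)
for y0 in np.arange(-.42,-.1,.04):
    m=(q[:,1]>y0)&(q[:,1]<y0+.04)&(q[:,2]>.2)&(q[:,2]<.45);w=q[m]
    if len(w): print(y0.round(2),np.percentile(w[:,0],[1,5,50]).round(3),w[:,2].max().round(3))
```

```text
-0.42 14978 0.48 [0.483 0.483] z 0.05 0.399 [ 0.48  -0.38   0.383]
-0.38 12311 0.48 [0.481 0.484] z 0.05 0.4 [ 0.48  -0.38   0.399]
-0.34 6888 0.603 [0.604 0.604] z 0.05 0.251 [ 0.603 -0.338  0.236]
-0.3 6092 0.606 [0.608 0.609] z 0.05 0.234 [ 0.606 -0.295  0.226]
-0.26 2546 0.612 [0.613 0.614] z 0.05 0.215 [ 0.612 -0.26   0.215]
-0.42 [0.598 0.6   0.632] 0.315
-0.38 [0.455 0.472 0.627] 0.43
-0.34 [0.607 0.608 0.637] 0.261
-0.3 [0.611 0.613 0.638] 0.261
-0.26 [0.615 0.617 0.64 ] 0.259
-0.22 [0.619 0.62  0.642] 0.259
```

View pics/t10.png

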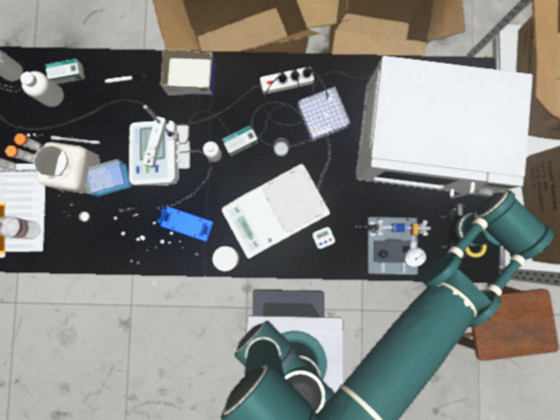

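>>> move_arm:
  steps:
    - [40,5,0,0,85]
    - [85,10,0,0,85]
    - [125,15,0,0,85]
    - [145,18,0,0,85]
    - [145,18,0,0,85]
    - [145,18,0,0,85]

```text
time: 17.5
tool_pos: [0.4483, -0.2397, 0.2933]
tcp_rot: [-2.207, -2.233, 0.001]
wrist_force: [-0.2, -0.1, 0.3]
width: 0.848
```

Run:
```python
from h import *
c=cam('wrist','w11.png');np.savez('w11.npz',**c);P=pts(c)
s=bot.read_state();print(s['time'],s['tool_pos'],s['wrist_force'],s['width'])
```

```text
17.55 [ 0.44850675 -0.24044261  0.29350587] [ 0.33751083 -0.30857779 -0.11635811] 0.8481811252250582
```

View pics/w11.png

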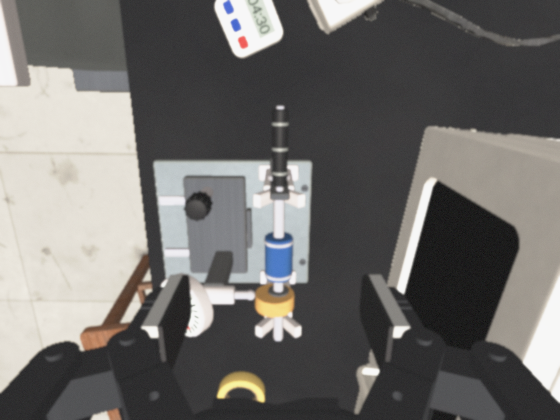

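Run:
```python
from h import *
c=dict(np.load('w11.npz'));P=pts(c)
m=(P[:,:,2]>.145)&(P[:,:,2]<.17)&(P[:,:,1]>-.24);m[:, :260]=0;m[:,300:]=0
for v in range(100,190,6):
    u=np.nonzero(m[v])[0]
    if len(u): print(v,u.min(),u.max(),P[v,u[len(u)//2]].round(4),ray(c,u.mean(),v,.155).round(4))
print('tip',ray(c,280,105,.155))
```

```text
106 278 282 [ 0.4504 -0.1714  0.1545] [ 0.4504 -0.1713  0.155 ]
112 273 287 [ 0.4504 -0.1753  0.1602] [ 0.4505 -0.1757  0.155 ]
118 273 287 [ 0.4505 -0.1798  0.1581] [ 0.4506 -0.1801  0.155 ]
124 272 288 [ 0.4506 -0.1842  0.1579] [ 0.4506 -0.1845  0.155 ]
130 273 287 [ 0.4507 -0.1885  0.1588] [ 0.4507 -0.189   0.155 ]
136 273 287 [ 0.4507 -0.1931  0.1582] [ 0.4508 -0.1935  0.155 ]
142 273 287 [ 0.4508 -0.1974  0.1598] [ 0.4508 -0.1981  0.155 ]
148 272 287 [ 0.4509 -0.2022  0.1582] [ 0.4505 -0.2027  0.155 ]
154 273 287 [ 0.4509 -0.2063  0.1607] [ 0.451  -0.2074  0.155 ]
160 273 287 [ 0.451  -0.2113  0.1589] [ 0.4511 -0.2121  0.155 ]
166 273 287 [ 0.4511 -0.2159  0.1594] [ 0.4511 -0.2169  0.155 ]
172 272 287 [ 0.4512 -0.221   0.158 ] [ 0.4508 -0.2217  0.155 ]
178 273 287 [ 0.4512 -0.2256  0.1588] [ 0.4513 -0.2266  0.155 ]
184 273 286 [ 0.4513 -0.2305  0.1588] [ 0.451  -0.2315  0.155 ]
tip [ 0.4504104  -0.17062377  0.155     ]
```

Run:
```python
from h import *
print(rows([((.4506,-.185,.136),90.6)]),bot.read_state()['tool_pos'])
```

```text
(np.float64(90.61602259408147), [[55.4, 2.9, 157.5, 0.0]]) [ 0.44850675 -0.24044261  0.29350587]
```

>>> move_arm:
  steps:
    - [28,1.5,20,0,60]
    - [55.5,2.5,60,0,60]
    - [55.5,2.5,100,0,60]
    - [55.5,2.5,135,0,60]
    - [55.5,2.5,152,0,60]
    - [55.5,2.5,157.5,0,60]
    - [55.5,2.5,157.5,0,60]
    - [55.5,2.5,157.5,0,60]

```text
time: 18.35
tool_pos: [0.4522, -0.1862, 0.1381]
tcp_rot: [2.21, 2.23, 0.001]
wrist_force: [-0.4, -0.2, 0.1]
width: 0.597
```

Run:
```python
from h import *
c=cam('wrist','w12.png');s=bot.read_state();print(s['time'],s['tool_pos'],s['wrist_force'],s['width'])
print(rows([((.4506,-.185,.136),90.6)]))
```

```text
18.4 [ 0.45248481 -0.1862395   0.13854957] [0.46647893 0.82576635 0.20213953] 0.6013856888379501
(np.float64(90.53974240775268), [[1.3, -1.9, 2.5, -0.1]])
```

View pics/w12.png

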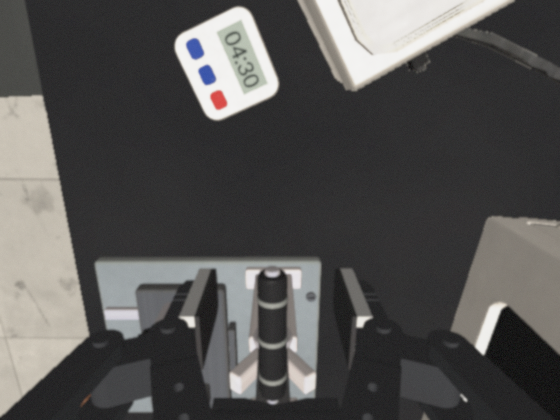

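>>> move_arm:
  steps:
    - [0,-1.5,2,0,40]
    - [0,-1.5,2,0,20]
    - [0,-1.5,2,0,10]
    - [0,-1.5,2,0,5]
    - [0,-1.5,2,0,5]
    - [0,-1.5,2,0,5]
    - [0,-1.5,2,0,5]
  newtons: 25

```text
time: 19.1
tool_pos: [0.4502, -0.1853, 0.1354]
tcp_rot: [2.21, 2.232, 0.0]
wrist_force: [-0.6, 0.5, 3.0]
width: 0.126
```

Run:
```python
from h import *
c=cam('wrist','w13.png');s=bot.read_state();print(s['time'],s['tool_pos'],s['wrist_force'],s['width'])
```

```text
19.15 [ 0.45016967 -0.18535791  0.13538793] [-1.72536603 -0.02336654  3.21173334] 0.12962897386317387
```

View pics/w13.png

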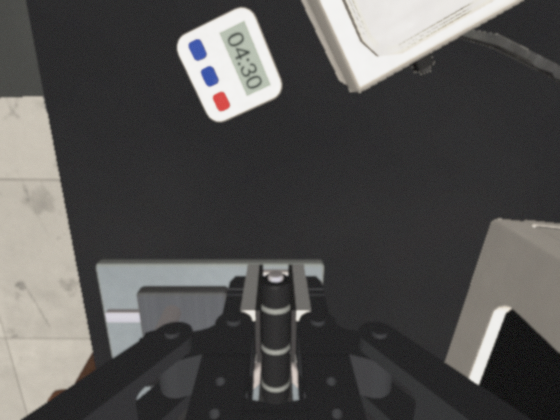

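>>> move_arm:
  steps:
    - [0,3.5,0.2,0,5]
    - [0,8.3,0.9,0,5]
    - [0,13.7,2.4,0,5]
    - [0,18.8,4.7,0,5]
    - [0,23.5,7.6,0,5]
    - [0,27.8,11.2,0,5]
    - [0,31.5,15.4,0,5]
    - [0,34.6,20,0,5]
    - [0,34.6,20,0,5]

```text
time: 20.05
tool_pos: [0.4851, -0.1849, 0.1143]
tcp_rot: [2.21, 2.233, 0.001]
wrist_force: [3.9, 0.3, 1.8]
width: 0.13
```

Run:
```python
from h import *
c=cam('side','s14.png');s=bot.read_state();print(s['time'],s['tool_pos'],s['wrist_force'],s['width'])
i=cv2.imread('pics/s14.png');cv2.imwrite('pics/s14z.png',cv2.resize(i[160:280,330:450],None,fx=5,fy=5,interpolation=2))
```

```text
20.1 [ 0.48497391 -0.18486889  0.11458157] [3.78288303 0.45281156 1.19061545] 0.12632260250822025
```

View pics/s14z.png

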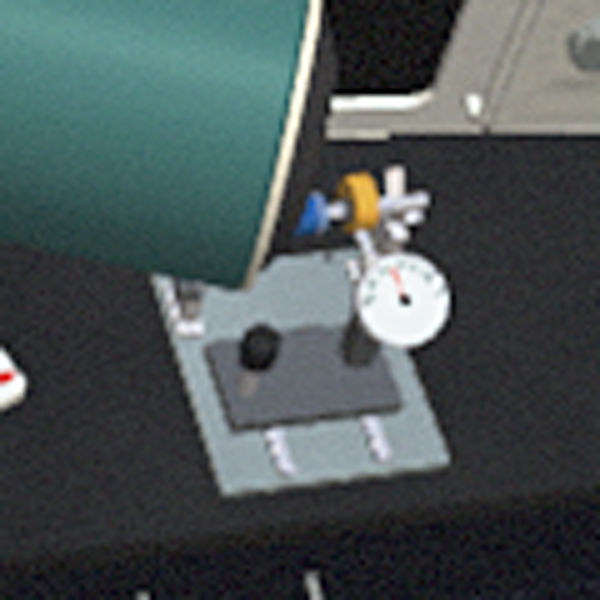

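>>> move_arm:
  steps:
    - [0,2.5,5,0,5]
    - [0,4.2,10.3,0,5]
    - [0,5.2,15.8,0,5]
    - [0,5.4,21.4,0,5]
    - [0,4.8,26.9,0,5]
    - [0,3.4,32.4,0,5]
    - [0,1.4,37.5,0,5]
    - [0,-1.4,42.4,0,5]
    - [0,-1.4,42.4,0,5]

```text
time: 21.0
tool_pos: [0.481, -0.1845, 0.071]
tcp_rot: [-2.208, -2.23, 0.003]
wrist_force: [1.7, -1.5, -1.8]
width: 0.122
```

>>> move_arm:
  steps:
    - [0,-3.5,4.4,0,5]
    - [0,-7.5,8.2,0,5]
    - [0,-9.8,9.9,0,5]
    - [0,-9.8,9.9,0,5]
    - [0,-9.8,9.9,0,5]

```text
time: 21.5
tool_pos: [0.4725, -0.1847, 0.0624]
tcp_rot: [-2.209, -2.231, 0.001]
wrist_force: [0.2, 1.6, -0.7]
width: 0.127
```

Run:
```python
from h import *
c=cam('side','s15.png');s=bot.read_state();print(s['time'],s['tool_pos'],s['wrist_force'],s['width'])
i=cv2.imread('pics/s15.png');cv2.imwrite('pics/s15z.png',cv2.resize(i[190:270,370:450],None,fx=7,fy=7,interpolation=2))
```

```text
21.55 [ 0.47273307 -0.18473097  0.06252069] [ 0.11790089  0.39538931 -1.40366838] 0.13257702924143586
```

View pics/s15z.png

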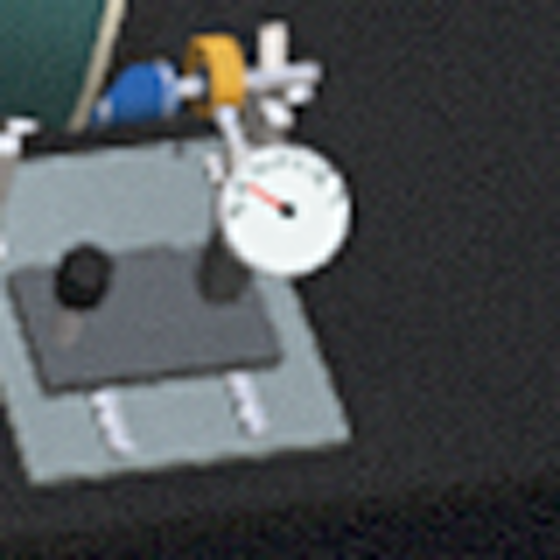

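```bash
cat > nd.py <<'E'
import cv2,numpy as np,sys
for f in sys.argv[1:]:
    i=cv2.imread('pics/'+f).astype(int);r=i[...,2]-(i[...,0]+i[...,1])/2
    w=np.zeros_like(r);w[205:245,400:428]=1;r=np.clip(r*w-8,0,None)
    v,u=np.nonzero(r);ww=r[v,u]
    # dial disc centre
    g=(i.min(2)>150).astype(np.uint8)*w.astype(np.uint8)
    g=cv2.morphologyEx(g,cv2.MORPH_CLOSE,np.ones((5,5)))
    cs,_=cv2.findContours(g,0,1);k=max(cs,key=cv2.contourArea);(cx,cy),R=cv2.minEnclosingCircle(k)
    m=np.array([(u*ww).sum(),(v*ww).sum()])/ww.sum();d=m-[cx,cy]
    print(f,(cx,cy,R),m,np.degrees(np.arctan2(-d[1],-d[0])))
E
python3 nd.py side0.png s6.png s14.png s15.png
```

```text
side0.png (408.0, 227.0, 18.384876251220703) [411.89603025 218.76559546] 115.32072698763166
s6.png (407.5, 228.0, 17.670696258544922) [410.18653846 226.4       ] 149.22358265528229
s14.png (408.0, 225.0, 20.24855613708496) [405.49686661 210.3733214 ] 80.28877481689017
s15.png (406.0, 221.5, 17.241039276123047) [406.57266603 215.47353224] 95.42824080651238
```

```bash
cat > nd.py <<'E'
import cv2,numpy as np,sys
for f,x0,y0,x1,y1 in [('side0.png',400,215,425,238),('s6.png',400,215,425,240),('s14.png',400,205,422,232),('s15.png',402,208,422,230)]:
    i=cv2.imread('pics/'+f);h=cv2.cvtColor(i,cv2.COLOR_BGR2HSV).astype(int)[y0:y1,x0:x1]
    r=((h[...,0]<12)|(h[...,0]>168))&(h[...,1]>60)&(h[...,2]>120)
    v,u=np.nonzero(r);w=h[v,u,1].astype(float);m=np.array([np.average(u,weights=w),np.average(v,weights=w)])
    d=h[...,2]; dm=(d<110); yy,xx=np.nonzero(dm);s=(np.hypot(xx-m[0],yy-m[1])<6)
    ww=110-d[yy[s],xx[s]]+1.;hub=np.array([np.average(xx[s],weights=ww),np.average(yy[s],weights=ww)]) if s.any() else np.nan*m
    C=np.cov(np.c_[u,v].T,aweights=w);e,V=np.linalg.eigh(C);a=V[:,1]
    print(f,len(u),m+[x0,y0],hub+[x0,y0],'line',np.degrees(np.arctan2(a[1],a[0]))%180,'hubdir',np.degrees(np.arctan2(-(m-hub)[1],-(m-hub)[0])))
E
python3 nd.py
```

```text
side0.png 1 [412. 227.] [413.62820513 227.        ] line nan hubdir -0.0
s6.png 1 [412. 227.] [413.65060241 227.        ] line nan hubdir -0.0
s14.png 1 [409. 215.] [411.10309278 216.44329897] line nan hubdir 34.46081627137178
s15.png 4 [407.5942492  217.80511182] [410.90566038 220.        ] line 36.47725977881112 hubdir 33.53743731803974nd.py:8: RuntimeWarning: Degrees of freedom <= 0 for slice
  C=np.cov(np.c_[u,v].T,aweights=w);e,V=np.linalg.eigh(C);a=V[:,1]
  c *= np.true_divide(1, fact)
  c *= np.true_divide(1, fact)
```

>>> move_arm:
  steps:
    - [0,-4.7,3,0,5]
    - [0,-7.3,4.2,0,5]
    - [0,-9.8,5.3,0,5]
    - [0,-9.8,5.3,0,5]
    - [0,-9.8,5.3,0,5]

```text
time: 22.05
tool_pos: [0.4633, -0.1852, 0.0575]
tcp_rot: [-2.21, -2.232, 0.0]
wrist_force: [-1.5, 0.6, 0.9]
width: 0.128
```

Run:
```python
from h import *
c=cam('side','s16.png');s=bot.read_state();print(s['time'],s['tool_pos'],s['wrist_force'],s['width'])
def z(f): i=cv2.imread('pics/'+f);return cv2.resize(i[200:240,390:435],None,fx=8,fy=8,interpolation=2)
cv2.imwrite('pics/s16z.png',cv2.hconcat([z('s15.png'),z('s16.png')]))
```

```text
22.1 [ 0.46334049 -0.18518344  0.05753822] [-1.77525917  0.42973202  2.75034172] 0.12496315188243852
```

View pics/s16z.png

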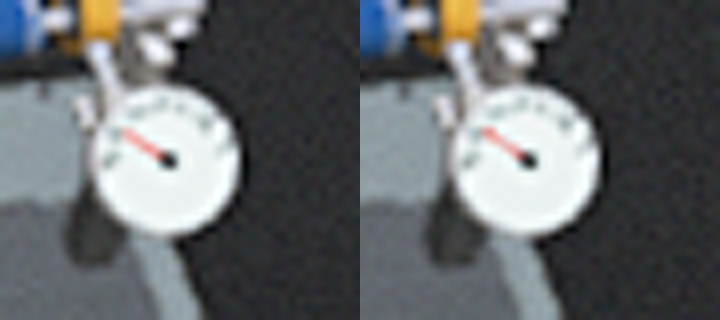

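>>> move_arm:
  steps:
    - [0,5.2,-2.3,0,5]
    - [0,9.9,-5.2,0,5]
    - [0,14.2,-8.8,0,5]
    - [0,17.9,-13,0,5]
    - [0,21,-17.6,0,5]
    - [0,23.5,-22.6,0,5]
    - [0,25.2,-27.9,0,5]
    - [0,26.2,-33.4,0,5]
    - [0,26.4,-39,0,5]
    - [0,25.8,-44.5,0,5]
    - [0,24.4,-50,0,5]
    - [0,22.4,-55.1,0,5]
    - [0,19.6,-60,0,5]
    - [0,16.1,-64.4,0,5]
    - [0,12.1,-68.2,0,5]
    - [0,7.6,-71.5,0,5]
    - [0,2.7,-74.1,0,5]
    - [0,-2.6,-76.1,0,5]
    - [0,-8,-77.2,0,5]
    - [0,-13.6,-77.6,0,5]

```text
time: 24.1
tool_pos: [0.4492, -0.1853, 0.1351]
tcp_rot: [-2.21, -2.233, 0.001]
wrist_force: [0.4, -0.5, 4.3]
width: 0.131
```

>>> move_arm:
  steps:
    - [0,-5.6,0.4,0,5]
    - [0,-11,1.5,0,5]
    - [0,-15,2.9,0,5]
    - [0,-17.5,4,0,5]
    - [0,-17.5,4,0,5]
    - [0,-17.5,4,0,5]

```text
time: 24.7
tool_pos: [0.4315, -0.1854, 0.1305]
tcp_rot: [-2.209, -2.231, 0.002]
wrist_force: [-3.1, -1.2, 3.2]
width: 0.127
```

Run:
```python
from h import *
c=cam('side','s17.png');s=bot.read_state();print(s['time'],s['tool_pos'],s['wrist_force'],s['width'])
i=cv2.imread('pics/s17.png');cv2.imwrite('pics/s17z.png',cv2.resize(i[180:260,370:450],None,fx=7,fy=7,interpolation=2))
```

```text
24.75 [ 0.43169194 -0.18534718  0.13054629] [-2.06878693 -2.16954301  2.83283975] 0.13194644451961707
```

View pics/s17z.png

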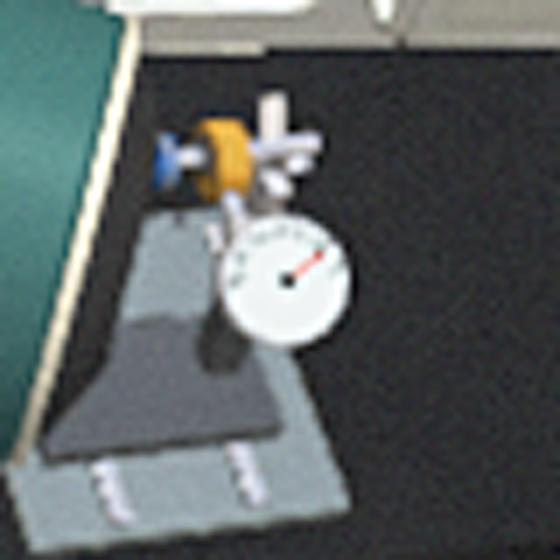

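>>> move_arm:
  steps:
    - [0,0,0,0,20]
    - [0,0,0,0,35]
    - [0,0,0,0,55]
    - [0,0,0,0,60]
    - [0,0,-10,0,60]
    - [0,0,-40,0,60]
    - [0,0,-80,0,60]
    - [0,0,-120,0,60]
    - [-50,0,-160,0,60]
    - [-100,0,-165,0,60]
    - [-150,0,-165,0,60]
    - [-195,0,-165,0,60]
    - [-195,0,-165,0,60]
    - [-195,0,-165,0,60]

```text
time: 26.15
tool_pos: [0.434, -0.3817, 0.2961]
tcp_rot: [-2.213, -2.229, -0.0]
wrist_force: [0.1, -0.3, 0.3]
width: 0.599
```

Run:
```python
from h import *
c=cam('wrist','w18.png');np.savez('w18.npz',**c);t=cam('top','t18.png');sd=cam('side','s18.png')
s=bot.read_state();print(s['time'],s['tool_pos'],s['wrist_force'],s['width'])
i=cv2.imread('pics/w18.png');cv2.imwrite('pics/w18z.png',cv2.resize(i[0:240,100:400],None,fx=2.5,fy=2.5,interpolation=2))
i=cv2.imread('pics/s18.png');cv2.imwrite('pics/s18z.png',cv2.resize(i[180:260,350:450],None,fx=7,fy=7,interpolation=2))
P=pts(c)
k=(P[:,:,2]>.09)&(P[:,:,2]<.105)&(P[:,:,0]<.40)&(P[:,:,0]>.3)&(P[:,:,1]>-.31)&(P[:,:,1]<-.2)
print('knob',P[k].mean(0),P[k].min(0),P[k].max(0))
```

```text
26.3 [ 0.43438026 -0.37908075  0.2960848 ] [0.58798201 0.27977099 0.4761699 ] 0.6006370568662213
knob [ 0.36899977 -0.27552546  0.09526868] [ 0.35533297 -0.2879402   0.09009945] [ 0.38128251 -0.26249723  0.09809955]
```

View pics/w18z.png

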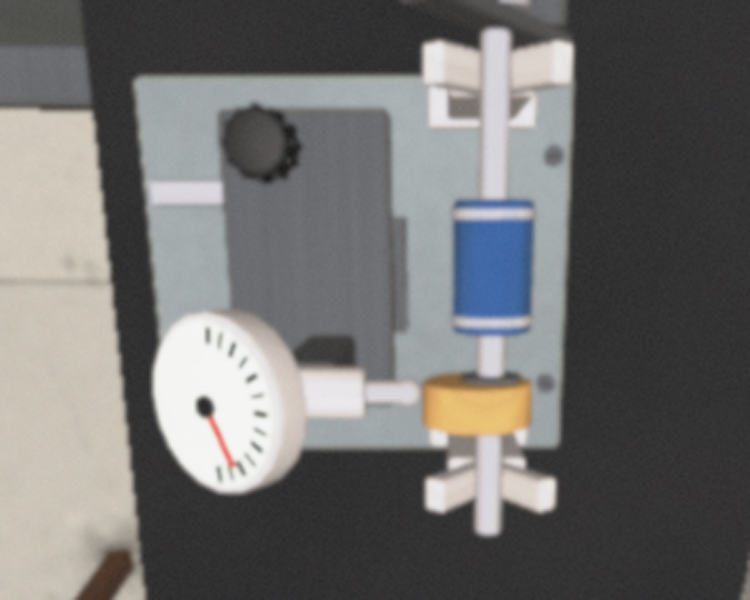

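View pics/s18z.png

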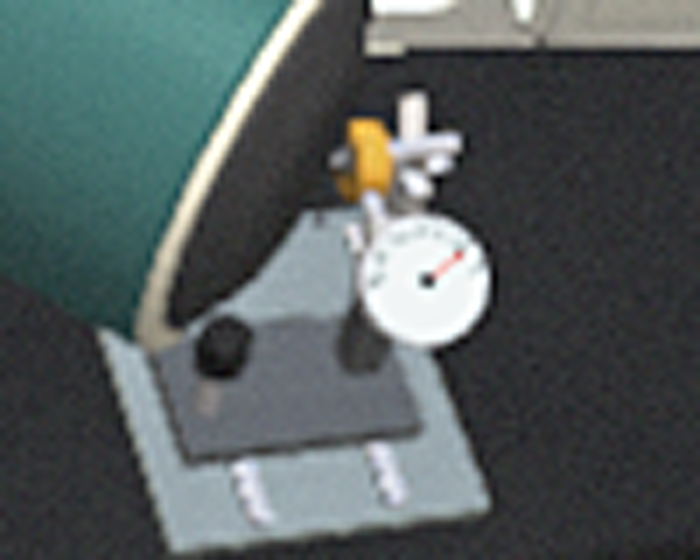

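View pics/t18.png

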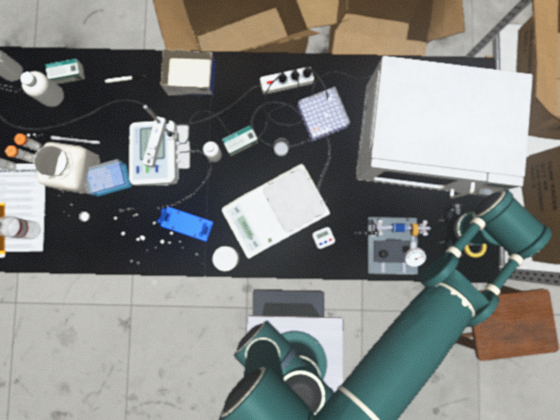

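Run:
```python
import cv2
def z(f,x,y): i=cv2.imread('pics/'+f);return cv2.resize(i[y:y+80,x:x+66],None,fx=6,fy=7,interpolation=2)
cv2.imwrite('pics/d.png',cv2.hconcat([z('w10.png',157,115),z('w18.png',157,122)]))
```

```text
(no output)
```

View pics/d.png

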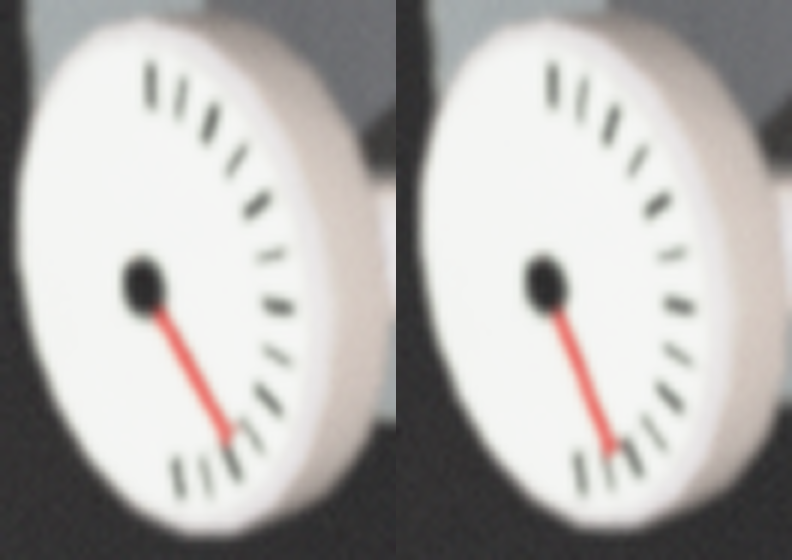

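Run:
```python
from workcell import bot
print(bot.finish_job())
```

```text
the job is handed in; nothing more can be done
None
```

I laid the shaft in the fixture's V supports with the crank on the same side as before, released it there, then slid the gauge home. I turned the crank about 160° to the lowest reading, then back to about 26° on the other side of upright for the highest. The gripper then let go and backed clear, and I handed the job in at about 26 s; it returned no verdict.

What the last checks showed:

- **Shaft:** it lies in both V supports. My estimates of the sleeve point put it about 1 to 3 mm from the seat, against the 8 mm limit.
- **Gauge carriage:** it rests against its stop, and a 12 N push moved it no further. The knob sits 83 mm from the shaft axis, which is the home position. It travelled only about 30 mm rather than 35, so it was probably not fully drawn back at the start.
- **Lowest reading:** the needle did not change between 144° and 160°, so the minimum was passed. I judged it only by eye, at about 0.4 rad; the numeric needle-angle script failed on the coarse side picture.
- **Highest reading:** the needle is at about 2.4 to 2.5 rad, roughly 12 mm, against the 11.2 mm needed. The dial views disagree by about 0.15 rad because of parallax.
- **Bystanders:** the bottle, jar and timer look unmoved in the last top picture. I did not measure their positions.

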